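Try the spring of the red-capped figure

ROBOT

A 6-joint arm with a two-finger parallel gripper is mounted at the origin on the work surface. World frame = base frame: x ahead of the robot, y to its left, z up, the work surface at z = 0. Lengths are in m, angles in rad, forces in N, time in s.
With the tool pointing down it reaches from about 0.3 to 0.875 m from the base axis. Payload 6.4 kg.
Tool frame: the origin (TCP) lies at the very end of the fingers, on their centre line; the grasp point (between the pads) lies 19 mm behind it; z points along the fingers, y is the line along which they close (so a half turn about z gives the same grasp; the last joint's range is limited). The gripper opens to 85 mm and grips with 20 to 120 N. Pads are 22 mm wide; open, the fingers measure 114 mm over their backs; the gripper's body (76 mm by 85 mm) begins 54 mm behind the grasp point. The pads swing forward as they close: fully open they stand 13 mm farther back than shut.
Start: joints at [0.963, 0.181, 1.607, -0, 1.354, -0.206], TCP at [0.225, 0.529, 0.231] pointing down, gripper open.
Joint ranges: [-2.99, 2.99], [-0.89, 2.07], [0.3, 2.58], [-1.14, 4.28], [0, 2.63], [-3.12, 3.12]. Speed limits (rad/s): [2.57, 2.57, 3.01, 3.14, 3.14, 3.14].

INTERFACE

Orientations are given as a 3x3 rotation matrix whose columns are the frame's x, y, z axes.
In Python, from cell import get_state, capture, sign_off, look_for, masks_of, spot_point gives the robot as it stands.
- The arm moves only by the tool servo_tool, never from a script. Its argument "plan" is a list of rows, each a list of 5 numbers: the finger opening in m, from 0 to 0.0854, then the shift along the world's x, y, z in m, then the turn about the world's z in units of 8 degrees (1.0 is 8 degrees). A call has 1 to 12 rows; each row shifts and turns the commanded pose from where the row before left it; what a row does not reach is not made up. A row lasts 1/10 s, in which the tool goes at most 50 mm and 8.59 degrees, less where a joint would pass 70% of its speed; a pose out of reach is approached as far as the arm can. A call with a gripper value outside its range is refused whole. The fingers move at their own pace and stop on an object; the grip force is fixed at half the most. Time passes only in rows, so rows that do not move let the fingers close. It gives the time, the measured TCP pose, the force, the opening and the grip force at its end, in the units of the state.
- get_state(): the state, without advancing time (a new reading comes with each control period).
- capture(name): name is "side" or "top"; returns a dict with "color" (420x560x3 uint8, red, green, blue), "depth" (420x560 float32, m along the optical axis (not along the pixel's ray), 0 where there is no reading), "camera_matrix" (3x3 intrinsics, pixels), "position" and "rotation" of the camera in the world. Camera axes: x right, y up, looking along -z (the intrinsics and any distortion apply to the point x, -y, -z); pixel columns grow to the right and rows downward; lengths in m; the calibration is good to about 2 mm. A picture is of the moment at which its call begins.
- sign_off(): hands the job in; it is judged then, once.
Trained networks look in a picture, given as the dict that the camera call returned (one of the last four; its "shot" number tells which), for a name from the list of things; names that differ only in an ending like _2 or _b are one class to them, and where a whole thing is asked for, a point or a joint stands for the part that bears it (a point fixed in the world has none). Each returns a list of dicts, best first, with "score" (0 to 1); they miss things now and then, are a little off and sometimes report something else, mostly with a low value. They report only what shows in the picture. A call takes as long as a camera call. They do not tell look-alikes from the thing itself.
- look_for(picture, name): "extent" ([left, top, right, bottom] in pixels, round what is visible of it).
- masks_of(picture, name): "mask" (420x560 bool, what is visible of it) and "extent" ([left, top, right, bottom] in pixels, round what is visible of it).
- spot_point(picture, name): "uv" ([column, row] in pixels: a listed point, or the origin of a listed thing).
The state is a dict: "clock": time; "q": joint angles; "joint_velocities": joint speeds; "joint_efforts": joint torques, N m; "tcp_pos": TCP position; "ee_rot": TCP orientation; "force": force on the tool from outside, world axes, zero at the start; "ft_torque": the same for the moment, N m; "gripper_width": opening from 0.0 (shut) to 1.0 (fully open); "grasp_force": force on a finger pad.
Only numpy, scipy, OpenCV 4.12 (cv2) and the standard library are available. Lean on these libraries where they do the work, as an engineer would, in place of code of your own. Each camera call takes 0.05 s, during which the arm holds its last target. There are 200 camera calls.

TASK

Try the spring under the carved figure with the red cap: with closed fingertips press lightly on top of its cap until it has sunk about a centimetre (well short of the spring's stop), keep it down for a moment, let it come right up free of your fingers, then press it the same way once more to see that it does not stick. Then withdraw and leave it standing upright where it was; do not grip, lift or shift it, and leave the blue- and yellow-capped figures, the jar and the screwdriver alone.

Things in the scene. Friction and masses are not known exactly. Their poses are not given: they have to be found in the camera images.
- red_figure (a joint): How far the red-capped figure is pressed down along its upright rod, in m: 0 = fully up (at rest), grows downwards, hard stop at 0.025. The spring starts to give at about 0.6 N, about 3 N at 10 mm, and returns the figure by itself. The noise of this reading is like that of the positions.
- red_cap (a point): Centre of the flat top face of the red cap, 150 mm above the bench when up; goes down with the figure. The cap is a flat disc 36 mm across, 12 mm thick, on a pale wooden figure 75 mm tall (cap included), head 28 mm, foot 32 mm across, arms reaching 24 mm to each side; its foot stands on a coil spring 35 mm above its block. z is up.
- red_stand: Dark walnut block, 90 x 90 x 40 mm high, 0.6 to 1.0 kg, standing loose on the bench and carrying the red-capped figure over its centre. Origin: centre of its underside; z up, the figure looks to -x of the block.
- blue_cap (a point): Centre of the flat top face of the blue cap, 150 mm above the bench when up; goes down with the figure. The cap is a flat disc 36 mm across, 12 mm thick, on a pale wooden figure 75 mm tall (cap included), head 28 mm, foot 32 mm across, arms reaching 24 mm to each side; its foot stands on a coil spring 35 mm above its block. z is up.
- blue_stand: Dark walnut block, 90 x 90 x 40 mm high, 0.6 to 1.0 kg, standing loose on the bench and carrying the blue-capped figure over its centre. Origin: centre of its underside; z up, the figure looks to -x of the block.
- yellow_cap (a point): Centre of the flat top face of the yellow cap, 150 mm above the bench when up; goes down with the figure. The cap is a flat disc 36 mm across, 12 mm thick, on a pale wooden figure 75 mm tall (cap included), head 28 mm, foot 32 mm across, arms reaching 24 mm to each side; its foot stands on a coil spring 35 mm above its block. z is up.
- yellow_stand: Dark walnut block, 90 x 90 x 40 mm high, 0.6 to 1.0 kg, standing loose on the bench and carrying the yellow-capped figure over its centre. Origin: centre of its underside; z up, the figure looks to -x of the block.
- glue_jar: Closed amber glass glue jar with a black cap, 60 mm in diameter, 85 mm high, loose bystander. Origin: centre of its underside, z up.
- screwdriver: Screwdriver with an orange handle lying on the bench, 180 mm long, loose bystander, under 35 mm high. Its handle points to its own -x; origin at the bench, under its middle.
Things that resemble listed ones, but are neither listed nor needed, are in the scene too. What is shaped like the yellow_stand but pink or purple is not meant.

How it is judged:
By the outcome, as a careful person would: the job done as asked, in the order asked, and still so for the second after the job is handed in, with the robot touching nothing.
It also fails if it takes over 48 s, if anything falls off the work surface, if the arm or the gripper's body presses on something with over 40 N, if the wrist force passes 120 N, or if a joint passes its speed limit or range.

## Working session

There is one attempt and no reset: what is moved stays moved. The work goes in short steps, Python scripts to look and compute and a tool call to move; the robot and the scene stay as the last step left them, time stands still between calls to the robot, and variables do not carry over. Pictures are saved under pics/ and viewed, at most 10 in all, crops included, and the job is handed in when it is done.

Besides the shell and the picture viewer there is one more tool, called after "Request:" as a command line: name --pt "numbers of a row" for each row, then --argument value for the rest. servo_tool: Moves the arm, as the interface text tells. Its arguments: {"type":"object","properties":{"plan":{"type":"array","items":{"type":"array","items":{"type":"number"}}}},"required":["plan"]}

```bash
mkdir -p pics; cat > h.py <<'E'
import numpy as np, cv2
from cell import *
def world(p,uv,z=None):
    K=p["camera_matrix"];u,v=uv
    r=np.array([(u-K[0,2])/K[0,0],-(v-K[1,2])/K[1,1],-1.])
    R=np.array(p["rotation"]);t=np.array(p["position"])
    if z is None:
        a=p["depth"][int(v)-1:int(v)+2,int(u)-1:int(u)+2]; return t+R@r*np.median(a)
    d=R@r; return t+d*(z-t[2])/d[2]
def save(p,n,box=None,s=1):
    c=p["color"]
    if box: c=c[box[1]:box[3],box[0]:box[2]]
    cv2.imwrite("pics/"+n,cv2.resize(c[:,:,::-1],None,fx=s,fy=s,interpolation=cv2.INTER_CUBIC))
E
python3 - <<'E'
from h import *
s=get_state();print(s["clock"],s["tcp_pos"],s["force"],s["gripper_width"],s["ee_rot"])
P={}
for c in("top","side"):
    p=capture(c);save(p,c+"1.png")
    print(c, p["position"], p.keys())
    for n in("red_cap","blue_cap","yellow_cap"):
        for d in spot_point(p,n): print(n,np.round(d["uv"],1),round(d["score"],2),world(p,d["uv"]).round(3),world(p,d["uv"],.15).round(3))
    for n in("glue_jar","screwdriver"):
        for d in spot_point(p,n): print(n,np.round(d["uv"],1),round(d["score"],2),world(p,d["uv"],0).round(3))
E
```

```text
0.0 [0.22452889 0.52873476 0.23037896] [-0.52147218 -0.64571346 -0.89456405] 0.9980298612765516 [[-9.20345592e-01  3.91104722e-01 -1.04329111e-03]
 [ 3.91105919e-01  9.20344518e-01 -1.45850695e-03]
 [ 3.89758302e-04 -1.75036777e-03 -9.99998392e-01]]
top [0.41655449 0.01264978 0.92153939] dict_keys(['color', 'depth', 'camera_matrix', 'position', 'rotation', 'shot'])
red_cap [441.2 216. ] 0.89 [ 0.543 -0.26   0.15 ] [ 0.543 -0.26   0.15 ]
blue_cap [287.6 209.6] 0.72 [0.55  0.031 0.148] [0.55  0.031 0.15 ]
yellow_cap [293.1 104.3] 0.97 [0.767 0.024 0.147] [0.765 0.024 0.15 ]
yellow_cap [178.4 227.8] 0.95 [0.511 0.24  0.149] [0.511 0.24  0.15 ]
yellow_cap [264.1 296.1] 0.89 [0.386 0.071 0.149] [0.386 0.071 0.15 ]
yellow_cap [140.4 155.5] 0.64 [0.655 0.327 0.149] [0.654 0.327 0.15 ]
glue_jar [416.1 225.9] 0.62 [ 0.544 -0.256  0.   ]
glue_jar [220.1 145. ] 0.6 [0.729 0.198 0.   ]
screwdriver [361.6 129. ] 0.64 [ 0.772 -0.136  0.   ]
side [ 0.09199678 -0.76002822  0.81842874] dict_keys(['color', 'depth', 'camera_matrix', 'position', 'rotation', 'shot'])
red_cap [337.  283.7] 0.78 [ 0.545 -0.264  0.147] [ 0.543 -0.266  0.15 ]
blue_cap [262.1 204.4] 0.88 [0.549 0.024 0.147] [0.547 0.021 0.15 ]
yellow_cap [192.1 213.5] 0.94 [0.397 0.072 0.148] [0.396 0.069 0.15 ]
yellow_cap [145.6 176.4] 0.72 [0.36  0.27  0.146] [0.358 0.264 0.15 ]
yellow_cap [236.2 138.1] 0.72 [0.642 0.327 0.148] [0.64  0.324 0.15 ]
yellow_cap [339.  182.6] 0.66 [0.756 0.008 0.147] [0.753 0.004 0.15 ]
yellow_cap [208.  163.4] 0.62 [0.519 0.25  0.145] [0.516 0.242 0.15 ]
glue_jar [285.4 197.9] 0.66 [0.722 0.19  0.   ]
screwdriver [374.9 260. ] 0.97 [ 0.772 -0.138  0.   ]
```

View pics/top1.png

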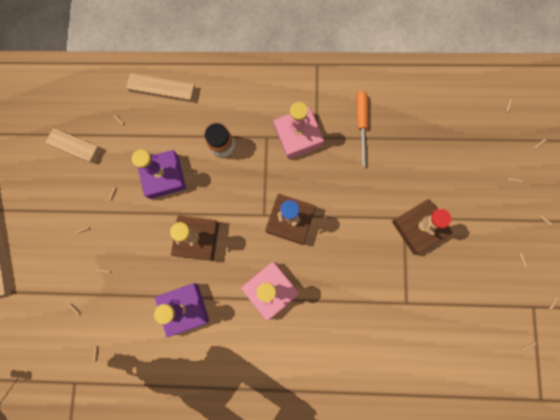

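View pics/side1.png

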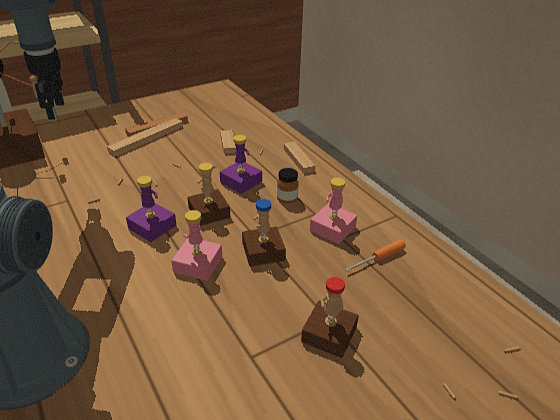

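The top view shows a single red cap at (441,216), and the side view shows it at (335,286). It sits on a pale figure on a walnut block, so it is the one meant. The other caps are blue (290,210) and yellow. The yellow ones are one on walnut at (180,232) and four look-alikes on pink or purple blocks. I'll confirm with one crop and a colour centroid.

```bash
python3 - <<'E'
from h import *
for c in("top","side"):
    p=capture(c)
    if c=="side": save(p,"crop.png",(280,250,400,370),4)
    a=p["color"].astype(int); m=(a[...,0]>110)&(a[...,1]<60)&(a[...,2]<60)
    v,u=np.nonzero(m)
    W=np.array([world(p,(x,y)) for x,y in zip(u,v)]); k=abs(W[:,2]-.15)<.005
    print(c,len(u),k.sum(),W[k].mean(0).round(4),W[k].min(0).round(3),W[k].max(0).round(3),"mid",((W[k].min(0)+W[k].max(0))/2).round(4))
E
```

```text
top 55 47 [ 0.5319 -0.2569  0.149 ] [ 0.522 -0.272  0.147] [ 0.553 -0.244  0.151] mid [ 0.5372 -0.2583  0.1486]
side 240 193 [ 0.5415 -0.262   0.1479] [ 0.525 -0.279  0.145] [ 0.56  -0.245  0.15 ] mid [ 0.5424 -0.2618  0.1477]
```

View pics/crop.png

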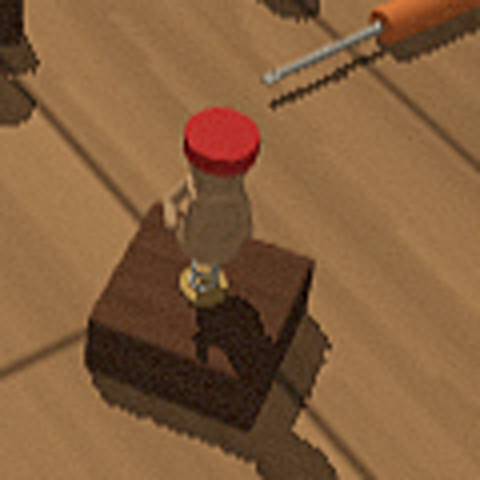

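The crop confirms a red disc on a pale figure over a walnut block. Its top is at about (0.543, -0.261, 0.15). I'll close the fingers and travel there at z≈0.23.

Request:
servo_tool --pt "0 0.008 -0.02 0 0" --pt "0 0.016 -0.04 0 0" --pt "0 0.016 -0.04 0 0" --pt "0 0.016 -0.04 0 0" --pt "0 0.016 -0.04 0 0" --pt "0 0.016 -0.04 0 0" --pt "0 0.016 -0.04 0 0" --pt "0 0.016 -0.04 0 0" --pt "0 0.016 -0.04 0 0" --pt "0 0.016 -0.04 0 0" --pt "0 0.016 -0.04 0 0" --pt "0 0.016 -0.04 0 0"

```text
clock: 1.9
tcp_pos: [0.4093, 0.0675, 0.2317]
ee_rot: [[-0.92, 0.391, 0.001], [0.391, 0.92, -0.0], [-0.001, 0.0, -1.0]]
force: [1.2, 0.5, -0.2]
gripper_width: 0.001
grasp_force: 0.0
```

Request:
servo_tool --pt "0 0.016 -0.04 0 0" --pt "0 0.016 -0.04 0 0" --pt "0 0.016 -0.04 0 0" --pt "0 0.016 -0.04 0 0" --pt "0 0.016 -0.04 0 0" --pt "0 0.016 -0.04 0 0" --pt "0 0.016 -0.04 0 0" --pt "0 0.016 -0.04 0 0" --pt "0 0.006 -0.01 -0.02 0" --pt "0 0 0 -0.02 0" --pt "0 0 0 0 0" --pt "0 0 0 0 0"

```text
clock: 3.1
tcp_pos: [0.5426, -0.2605, 0.1912]
ee_rot: [[-0.92, 0.391, -0.001], [0.391, 0.92, 0.001], [0.001, 0.0, -1.0]]
force: [0.8, 0.2, 1.3]
gripper_width: 0.0
grasp_force: 0.0
```

```bash
python3 - <<'E'
from h import *
p=capture("side");save(p,"close.png",(270,210,410,350),4)
for d in spot_point(p,"red_cap"): print(d["uv"],d["score"],world(p,d["uv"],.15).round(4))
s=[]
for _ in range(1): s=get_state()
print(s["tcp_pos"],s["force"])
# reproject TCP
R=np.array(p["rotation"]);c=R.T@(s["tcp_pos"]-p["position"]);K=p["camera_matrix"]
print("tcp px",K[0,0]*c[0]/-c[2]+K[0,2],K[1,1]*-c[1]/-c[2]+K[1,2])
p=capture("top")
for d in spot_point(p,"red_cap"): print(d["uv"],d["score"],world(p,d["uv"],.15).round(4))
E
```

```text
[334.4, 284.7] 0.74 [ 0.5369 -0.2657  0.15  ]
[375.9, 258.9] 0.2 [ 0.651  -0.2505  0.15  ]
[ 0.54345848 -0.26076352  0.19276542] [-0.47186258 -0.33323171  0.15824854]
tcp px 337.7528843302898 265.2278047780474
[441.3, 218.8] 0.74 [ 0.5374 -0.2596  0.15  ]
```

View pics/close.png

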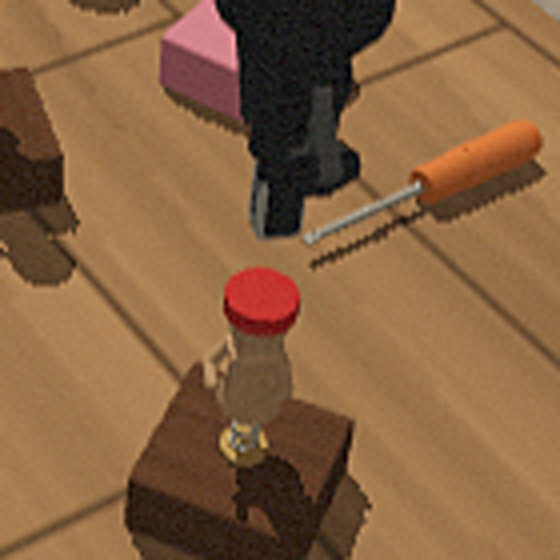

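The fingertips hang about 40 mm above the cap, and the small offset calls for roughly (-3,-2) mm. I'll descend to z≈0.158 and then press slowly to 0.140.

Request:
servo_tool --pt "0 -0.003 -0.002 -0.01 0" --pt "0 0 0 -0.012 0" --pt "0 0 0 -0.008 0" --pt "0 0 0 -0.003 0" --pt "0 0 0 0 0" --pt "0 0 0 0 0"

```text
clock: 3.9
tcp_pos: [0.54, -0.2628, 0.1583]
ee_rot: [[-0.92, 0.391, 0.0], [0.391, 0.92, 0.0], [-0.0, 0.0, -1.0]]
force: [-0.0, 0.6, 0.2]
gripper_width: 0.004
grasp_force: 0.0
```

Request:
servo_tool --pt "0 0 0 -0.003 0" --pt "0 0 0 -0.003 0" --pt "0 0 0 -0.003 0" --pt "0 0 0 -0.003 0" --pt "0 0 0 -0.003 0" --pt "0 0 0 -0.002 0" --pt "0 0 0 -0.001 0" --pt "0 0 0 0 0" --pt "0 0 0 0 0" --pt "0 0 0 0 0"

```text
clock: 4.9
tcp_pos: [0.54, -0.2628, 0.1405]
ee_rot: [[-0.92, 0.391, 0.0], [0.391, 0.92, -0.0], [-0.0, -0.0, -1.0]]
force: [-1.1, 0.4, 3.0]
gripper_width: -0.004
grasp_force: 1.5
```

```bash
python3 - <<'E'
from h import *
Z=[];F=[]
for i in range(6):
    p=capture("side"); s=get_state(); Z.append(s["tcp_pos"]);F.append(s["force"])
print(s["clock"],np.mean(Z,0),np.std(Z,0),np.mean(F,0),np.std(F,0))
save(p,"press.png",(270,210,410,350),4)
for d in spot_point(p,"red_cap"): print(d["uv"],d["score"],world(p,d["uv"],.14).round(4))
E
```

```text
5.2 [ 0.53995961 -0.26285117  0.14043897] [7.45562194e-06 4.79099969e-06 3.63583708e-05] [ 0.02671478 -0.00662729  2.69944196] [0.43330716 0.68547738 0.4011096 ]
[335.7, 285.7] 0.64 [ 0.5441 -0.2616  0.14  ]
```

View pics/press.png

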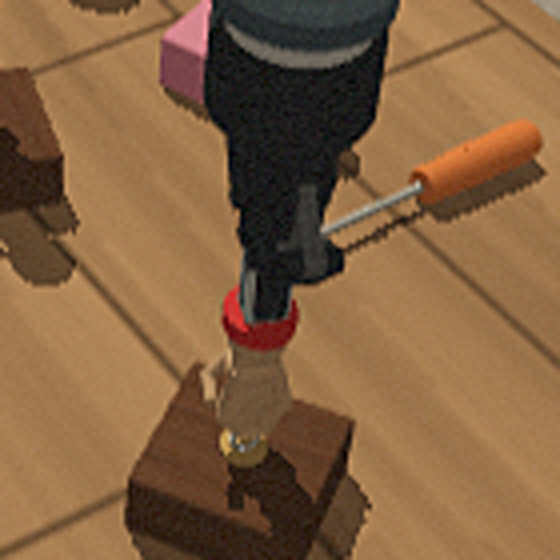

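The fingertips sit on the cap, which has sunk about 9–10 mm at 2.7 N, and the block has not moved. I'll hold a moment longer, then rise clear and check.

Request:
servo_tool --pt "0 0 0 0 0" --pt "0 0 0 0 0" --pt "0 0 0 0 0" --pt "0 0 0 0 0" --pt "0 0 0 0.002 0" --pt "0 0 0 0.004 0" --pt "0 0 0 0.006 0" --pt "0 0 0 0.01 0" --pt "0 0 0 0.01 0" --pt "0 0 0 0 0" --pt "0 0 0 0 0" --pt "0 0 0 0 0"

```text
clock: 6.45
tcp_pos: [0.5396, -0.2626, 0.1719]
ee_rot: [[-0.92, 0.391, -0.001], [0.391, 0.92, 0.0], [0.001, 0.0, -1.0]]
force: [-0.3, -0.3, 0.5]
gripper_width: 0.003
grasp_force: 0.0
```

```bash
cat > chk.py <<'E'
from h import *
F=[]
for i in range(4):
    p=capture("side"); s=get_state(); F.append(s["force"])
print(s["clock"],s["tcp_pos"],np.mean(F,0))
a=p["color"].astype(int); m=(a[...,0]>110)&(a[...,1]<60)&(a[...,2]<60)
v,u=np.nonzero(m); W=np.array([world(p,(x,y)) for x,y in zip(u,v)])
print(len(u),"top z p90",np.percentile(W[:,2],90),"ctr px",u.mean(),v.mean()); k=abs(W[:,2]-.15)<.005
print(k.sum(),((W[k].min(0)+W[k].max(0))/2).round(4))
E
python3 chk.py
```

```text
6.65 [ 0.53964473 -0.26261565  0.1718245 ] [ 0.72324293 -0.2406236  -0.02107988]
199 top z p90 0.14882708493945368 ctr px 341.8894472361809 279.90452261306535
150 [ 0.5421 -0.2621  0.1475]
```

The cap is fully up again at 0.1475–0.149, as measured before, and the fingers are about 22 mm clear of it. Now the second press.

Request:
servo_tool --pt "0 0 0 -0.008 0" --pt "0 0 0 -0.007 0" --pt "0 0 0 -0.004 0" --pt "0 0 0 -0.003 0" --pt "0 0 0 -0.003 0" --pt "0 0 0 -0.003 0" --pt "0 0 0 -0.002 0" --pt "0 0 0 -0.002 0" --pt "0 0 0 0 0" --pt "0 0 0 0 0" --pt "0 0 0 0 0" --pt "0 0 0 0 0"

```text
clock: 7.85
tcp_pos: [0.5399, -0.2628, 0.1404]
ee_rot: [[-0.92, 0.391, 0.0], [0.391, 0.92, -0.0], [-0.0, -0.0, -1.0]]
force: [-2.1, 0.9, 3.2]
gripper_width: -0.003
grasp_force: 1.5
```

Request:
servo_tool --pt "0 0 0 0 0" --pt "0 0 0 0 0" --pt "0 0 0 0 0" --pt "0 0 0 0 0" --pt "0 0 0 0 0" --pt "0 0 0 0 0"

```text
clock: 8.45
tcp_pos: [0.5399, -0.2628, 0.1403]
ee_rot: [[-0.92, 0.391, 0.0], [0.391, 0.92, -0.0], [-0.0, 0.0, -1.0]]
force: [-2.6, 1.1, 3.4]
gripper_width: -0.003
grasp_force: 1.6
```

Request:
servo_tool --pt "0 0 0 0.002 0" --pt "0 0 0 0.004 0" --pt "0 0 0 0.006 0" --pt "0 0 0 0.01 0" --pt "0 0 0 0.02 0" --pt "0 0 0 0.03 0" --pt "0 0 0 0.03 0" --pt "0 0 0 0.02 0" --pt "0 0 0 0 0" --pt "0 0 0 0 0" --pt "0 0 0 0 0" --pt "0 0 0 0 0"

```text
clock: 9.65
tcp_pos: [0.5392, -0.2623, 0.2607]
ee_rot: [[-0.92, 0.391, -0.002], [0.391, 0.92, 0.002], [0.003, 0.001, -1.0]]
force: [0.0, -0.2, 1.0]
gripper_width: 0.004
grasp_force: 0.0
```

```bash
echo 'save(p,"end.png")' >> chk.py; python3 chk.py
```

```text
9.85 [ 0.53963124 -0.26263786  0.26156712] [0.80406152 0.34461687 0.11078638]
239 top z p90 0.14892108142621255 ctr px 343.8451882845188 278.81589958159
197 [ 0.5417 -0.2622  0.1478]
```

View pics/end.png

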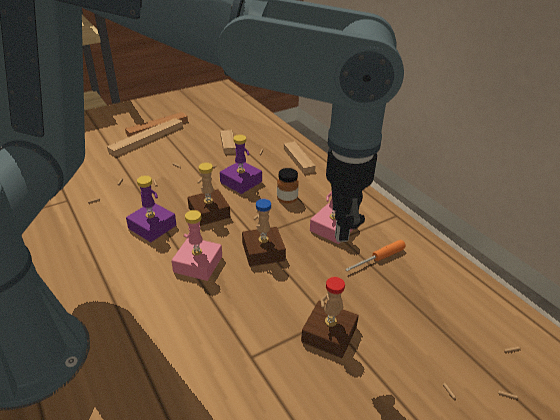

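The red figure stands upright at (335,286), unmoved, with the gripper 110 mm above it. Everything else is where it was.

```bash
python3 -c "from cell import *;print(sign_off())"
```

```text
the job is handed in; nothing more can be done
None
```

I pressed the red-capped figure twice, about 1 cm each time at roughly 3 N. It came fully back up by itself both times, stands where it was, nothing else was moved, and the job is handed in.

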